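# Let the clementine into the fruit bin with the lid lever

## Task

Press the red lever on the fruit bin right down so that the green lid opens fully and the clementine waiting on the chute rolls into the bin. Then let the lever come back up slowly under your finger, so that the lid eases down and closes completely without slamming, and take the hand away. Work the lid only by pushing on the lever: do not touch the lid or the clementine, and leave the jar, the mug and the bottle where they stand.

Things in the scene. Friction and masses are not known exactly. Their poses are not given: they have to be found in the camera images.
- bin: Fixed steel fruit bin, an open box 200 x 200 mm and 160 mm high (4 mm walls) with a grey linkage cover (155 mm high, reaching to x = -142 mm) on its near side. Origin under the centre of the box, on the table; its own +x points away from the lever, towards the chute, +y to the left of that, z up. The fixed chute, 200 mm wide with 34 mm high side walls, starts at the far rim (x = 98 mm, z = 160 mm) and climbs away at 12 degrees for 150 mm.
- lever_pad (a point): Middle of the upper face of the red press paddle at the end of the lever, moving with it. The paddle is 92 mm wide (bin y), 36 mm long (bin x), 12 mm thick. At rest this point is at bin (-246, 0, 154) mm and the lever slopes up by 0.20 rad towards its free end; right down it is at about (-249, 0, 96) mm and slopes down by 0.25 rad. It swings about a level axis along bin y at bin (-120, 0, 120) mm. Beneath it is free down to the table.
- lever (a joint): Angle of the lever: 0 = at rest (up), 0.45 rad = right down against its stop. It is linked to the lid (lid angle = 2.22 x lever angle). Holding it takes about 2 to 8 N downward on the paddle, most when the lid is nearly closed; it has no catch, and the weight of the lid pushes it back up as soon as it is let go.
- lid (a joint): Angle of the green lid: 0 = closed, 1.0 rad = fully open. Hinged along bin y at the near rim (bin x = -100, z = 165 mm); its far edge rises when the lever is pressed. Let go, it falls and slams; a closing speed of about 0.5 rad/s is gentle, landing at 1.5 rad/s is a slam.
- lid_edge (a point): Middle of the outer face of the upright 40 mm lip along the far edge of the green lid (210 x 190 mm, 5 mm thick), 212 mm from the hinge; the closed lip holds the clementine back on the chute.
- clementine: Orange ball, 60 mm in diameter, 90 g, origin at its centre. It starts on the chute against the lip of the lid, its centre about 200 mm above the table; it rolls in under the raised lid by itself, and in the bin its centre lies about 35 mm above the table.
- jar: Bystander: amber glass jar with a steel cap, 68 mm in diameter, 105 mm tall, loose; origin under its centre.
- mug: Bystander: steel mug, 80 mm in diameter, 90 mm tall, with a handle, loose; origin under its centre.
- bottle: Bystander: white plastic bottle with a yellow cap, 52 mm in diameter, 140 mm tall, loose; origin under its centre.
There are look-alikes about, which are no part of the job. Of the things that look like the clementine, the largest one is meant.

How it is judged (in metres and radians):
On the way:
1. the lid is held fully open (value of joint lid above 0.9 rad), for 0.2 s.
At the end, for the whole second after the job is handed in: The clementine lies inside the bin (centre within its walls, below 90 mm), the lid is closed (under 0.03 rad), and the jar, mug and bottle are within 20 mm of where they stood (value of joint lid below 0.03 rad and x of clementine in the frame of bin between -0.1 and 0.1 m and y of clementine in the frame of bin between -0.1 and 0.1 m and height (world z) of clementine below 0.09 m and distance of each of jar, mug, bottle from where it was at the start of the episode below 0.02 m); the robot touches nothing.
It fails at once if the lid slams: it closes faster than 1.5 rad/s in its last 0.15 rad (value of joint lid below 0.15 rad and velocity of joint lid below -1.5 rad/s).
It fails at once if the robot touches the lid (contact force between any of the fingers, the arm and lid above 0.5 N).
It fails at once if the robot touches the clementine (contact force between any of the fingers, the arm and clementine above 0.3 N).
It fails at once if the clementine is lifted (height (world z) of clementine above 0.26 m).
It fails at once if a bystander is moved, lifted or tipped (distance of any of jar, mug, bottle from where it was at the start of the episode above 0.03 m or angle between any of jar, mug, bottle's own z axis and vertical above 0.4 rad).
It also fails if it takes over 40 s, if anything falls off the work surface, if the arm or the gripper's body presses on something with over 40 N, if the wrist force passes 120 N, or if a joint passes its speed limit or range.

## Robot

A 6-joint arm with a two-finger parallel gripper is mounted at the origin on the work surface. World frame = base frame: x ahead of the robot, y to its left, z up, the work surface at z = 0. Lengths are in m, angles in degrees, forces in N, time in s.
With the tool pointing down it reaches from about 0.325 to 0.775 m from the base axis. Payload 9.3 kg.
Tool frame: the origin (TCP) lies at the very end of the fingers, on their centre line; the grasp point (between the pads) lies 19 mm behind it; y points along the fingers, z is the direction in which the jaws open and shut, and the axes are right-handed (so a half turn about y gives the same grasp; the last joint's range is limited). The gripper opens to 85 mm and grips with 20 to 120 N. Pads are 22 mm wide; open, the fingers measure 114 mm over their backs; the gripper's body (76 mm by 85 mm) begins 54 mm behind the grasp point. The pads swing forward as they close: fully open they stand 13 mm farther back than shut.
Start: joints at [-84.202, 14.817, 1.232, 76.415, 0, 81.257], TCP at [0.138, -0.532, 0.231] pointing down, gripper open.
Joint ranges: [-174.27, 174.27], [-52.1, 104.24], [-59.71, 78.15], [-110.17, 111.67], [-87.03, 83.33], [-180, 180]. Speed limits (degrees/s): [127.2, 127.2, 159.86, 180, 180, 180].

## Interface

Orientations are given as [roll, pitch, yaw] about the fixed x, y, z axes, in that order (R = Rz(yaw) Ry(pitch) Rx(roll)).
In Python, from bench import arm, cams gives the robot as it stands.
- The arm moves only by the tool apply_moves, never from a script. Its argument "steps" is a list of rows, each an object with "travel": the shift along the world's x, y, z in cm, a list of three; "rotation": the turn, a rotation vector about the world's x, y, z in degrees, a list of three; "grip": the finger opening in cm, from 0 to 8.54. A call has 1 to 12 rows; each row is the pose to reach, as a shift and turn from the pose measured when the call began; what a row does not reach only later rows make up. A row lasts 1/12 s, in which the tool goes at most 41.7 mm and 7.16 degrees, less where a joint would pass 70% of its speed; a pose out of reach is approached as far as the arm can. A call with a gripper value outside its range is refused whole. The fingers move at their own pace and stop on an object; "grip_force" is the grip in N (left out, the last holds). Time passes only in rows, so rows that repeat a pose let the fingers close. It gives the time, the measured TCP pose, the force and the opening at its end, in the units of the state.
- arm.read_state(): the state, without advancing time (a new reading comes with each control period).
- cams.snapshot(name): name is "side" or "top"; returns (picture, depth): 400x640x3 uint8, red, green, blue; 400x640 float32, m along the optical axis (not along the pixel's ray), 0 where there is no reading.
- cams.calibration(name): a dict with "fov_y" (degrees; the focal length in pixels is half the picture's height over the tangent of half this angle, whatever the lens; pixels are square), "cx", "cy" (the principal point, pixels), "T" (4x4, takes a point from camera to world coordinates). Camera axes: x right, y down, z forward; pixel columns grow to the right and rows downward; lengths in m; the calibration is good to about 2 mm. A picture is of the moment at which its call begins. calibration takes no time and is no camera call.
- arm.finish_job(): hands the job in, once; it reports no verdict.
The state is a dict: "time": time; "joint_positions": joint angles; "joint_vel": joint speeds; "joint_efforts": joint torques, N m; "tcp_pos": TCP position; "ee_rot": TCP orientation; "wrist_force": force on the tool from outside, world axes, zero at the start; "moment": the same for the moment, N m; "width": finger opening in m.
Only numpy, scipy, OpenCV 4.12 (cv2) and the standard library are available. Lean on these libraries where they do the work, as an engineer would, in place of code of your own. Each camera call takes 0.05 s, during which the arm holds its last target.

## Working session

There is one attempt and no reset: what is moved stays moved. The work goes in short steps, Python scripts to look and compute and a tool call to move; the robot and the scene stay as the last step left them, time stands still between calls to the robot, and variables do not carry over. Pictures are saved under pics/ and viewed, and the job is handed in when it is done.

Besides the shell and the picture viewer there is one more tool, called after "Request:" as name(argument=value, ...) on one line, values as JSON. apply_moves: Moves the arm, as the interface text tells. Its arguments: {"type":"object","properties":{"steps":{"type":"array","items":{"type":"object","properties":{"travel":{"type":"array","items":{"type":"number"}},"rotation":{"type":"array","items":{"type":"number"}},"grip":{"type":"number"}}}},"grip_force":{"type":"number"}},"required":["steps"]}

```bash
mkdir -p pics
cat > h.py <<'E'
import numpy as np, cv2
from bench import arm, cams
def snap(n,f=None):
    p,d=cams.snapshot(n)
    if f: cv2.imwrite('pics/'+f,p[:,:,::-1])
    return p,d
def pts(n,d):
    c=cams.calibration(n);f=200/np.tan(np.radians(c['fov_y']/2))
    v,u=np.mgrid[0:400,0:640]
    P=np.stack([(u-c['cx'])/f*d,(v-c['cy'])/f*d,d],-1)
    T=np.array(c['T']);return P@T[:3,:3].T+T[:3,3]
E
python3 - <<'E'
from h import *
for n in('side','top'):
    p,d=snap(n,n+'0.png'); np.savez(n+'0.npz',p=p,d=d); c=cams.calibration(n); print(c)
    print((d>0).mean())
print(arm.read_state())
E
```

```text
{'fov_y': 46.651066204732686, 'cx': 316.85706255673136, 'cy': 202.35015092857935, 'T': array([[-0.88592439, -0.32414012,  0.33176973,  0.18619385],
       [-0.4634159 ,  0.58835524, -0.662634  ,  0.97482597],
       [ 0.0195878 , -0.74079099, -0.67144994,  1.05598124],
       [ 0.        ,  0.        ,  0.        ,  1.        ]])}
0.99577734375
{'fov_y': 52.44711469590716, 'cx': 325.99420784856073, 'cy': 201.05848833047867, 'T': array([[ 0.01042678, -0.98151224,  0.19111516,  0.43336087],
       [-0.99994437, -0.00992972,  0.00355839,  0.04486309],
       [-0.00159488, -0.19114163, -0.98156117,  1.24987628],
       [ 0.        ,  0.        ,  0.        ,  1.        ]])}
0.99573828125
{'time': 0.1, 'joint_positions': array([-8.42035601e+01,  1.48467023e+01,  1.19271028e+00,  7.64165190e+01,
        5.44780984e-04,  8.12563287e+01]), 'joint_vel': array([ 0.12401265, -0.05816878,  0.13740263, -0.05804429, -0.08330235,
        0.07588597]), 'joint_efforts': array([ 6.35991746e-03, -5.56691551e+01,  3.45074129e+01,  1.15402444e-02,
       -1.50134456e-04, -4.90709638e-06]), 'tcp_pos': array([ 0.13804929, -0.53211463,  0.23072495]), 'ee_rot': array([-9.00696087e+01,  1.12571158e-02, -1.65459896e+02]), 'wrist_force': array([ 0.19209101, -0.14884252,  1.15992033]), 'moment': array([-0.00814145, -0.00095067, -0.02738713]), 'width': 0.08543943871725318}
```

View pics/side0.png

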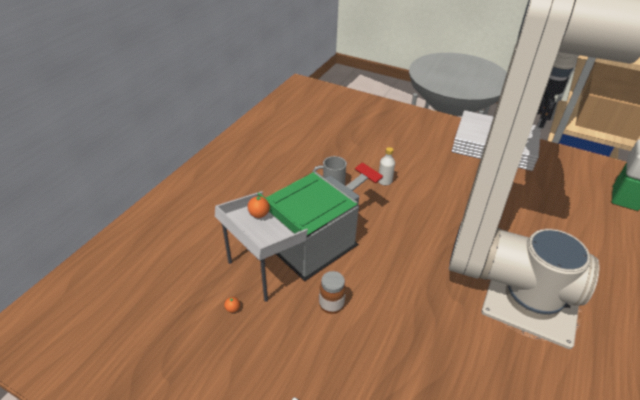

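View pics/top0.png

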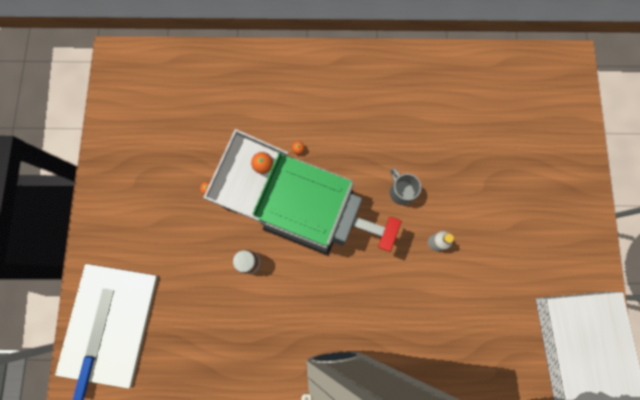

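The top view shows the green lid at about (305,200), the red paddle at (390,234), the large clementine at (262,162) on the chute, the mug at (406,188), the bottle at (442,241) and the jar at (246,262). Two small oranges, at (298,148) and (205,188), are look-alikes.

```bash
cat > m.py <<'E'
from h import *
def masks(p):
    hsv=cv2.cvtColor(p,cv2.COLOR_RGB2HSV);H,S,V=cv2.split(hsv)
    return dict(green=(H>45)&(H<80)&(S>120),red=((H<3)|(H>174))&(S>190)&(V>80),orange=(H>=4)&(H<12)&(S>200)&(V>150),yellow=(H>20)&(H<32)&(S>140)&(V>120))
if __name__=='__main__':
  for n in('side','top'):
    z=np.load(n+'0.npz');P=pts(n,z['d'])
    for k,m in masks(z['p']).items():
        N,l,st,ce=cv2.connectedComponentsWithStats(m.astype(np.uint8))
        for i in range(1,N):
            if st[i,4]<25: continue
            q=P[l==i]
            r=cv2.minAreaRect(q[:,:2].astype(np.float32))
            print(n,k,st[i,4],ce[i].round(),'med',np.median(q,0).round(3),'zr',np.percentile(q[:,2],[5,95]).round(3),'rect',np.round(r[0],3),np.round(r[1],3),round(r[2],1))
  z=np.load('top0.npz');P=pts('top',z['d'])
  for nm,(u,v) in dict(mug=(406,188),bottle=(442,241),jar=(246,262)).items():
    w=P[v-30:v+30,u-30:u+30].reshape(-1,3);w=w[(w[:,2]>.05)&(w[:,2]<.15)]
    print(nm,len(w),np.percentile(w,[2,50,98],axis=0).round(3).tolist())
E
python3 m.py
```

```text
side green 738 [627. 192.] med [-0.203 -0.544  0.063] zr [0.019 0.114] rect [-0.042  0.19 ] [1.632 0.096] 77.2
side green 2998 [308. 204.] med [0.641 0.12  0.171] zr [0.168 0.195] rect [0.398 0.454] [0.247 1.097] 34.8
side yellow 26 [389. 150.] med [ 0.548 -0.277  0.14 ] zr [0.131 0.145] rect [ 0.548 -0.282] [0.015 0.022] 18.9
top green 5122 [301. 199.] med [0.649 0.115 0.171] zr [0.168 0.177] rect [0.604 0.111] [0.241 0.275] 70.0
top red 71 [395. 225.] med [ 0.585 -0.139  0.156] zr [0.151 0.159] rect [ 0.579 -0.134] [0.022 0.039] 68.9
top yellow 56 [448. 238.] med [ 0.55  -0.286  0.141] zr [0.138 0.144] rect [ 0.562 -0.307] [0.021 0.068] 31.6
mug 342 [[0.665, -0.223, 0.052], [0.712, -0.181, 0.079], [0.761, -0.147, 0.094]]
bottle 316 [[0.526, -0.301, 0.054], [0.546, -0.277, 0.098], [0.571, -0.261, 0.144]]
jar 483 [[0.452, 0.247, 0.057], [0.481, 0.273, 0.104], [0.511, 0.305, 0.109]]
```

Run:
```python
from h import *
for n,box in (('top',(370,210,412,262)),('side',(345,155,395,190))):
    z=np.load(n+'0.npz');P=pts(n,z['d']);p=z['p'].astype(int)
    m=(p[...,0]>110)&(p[...,0]>2.2*p[...,1])&(p[...,0]>2.2*p[...,2])
    b=np.zeros_like(m);b[box[1]:box[3],box[0]:box[2]]=1
    m&=b&(P[...,2]>.135)&(P[...,2]<.175)
    q=P[m];r=cv2.minAreaRect(q[:,:2].astype(np.float32));print(n,m.sum(),q.mean(0).round(4),r)
z=np.load('top0.npz');P=pts('top',z['d']);p=z['p'].astype(int)
m=(p[...,1]>1.5*p[...,0])&(p[...,1]>1.5*p[...,2])&(abs(P[...,2]-.17)<.006)&(P[...,0]>.4)
m=cv2.morphologyEx(m.astype(np.uint8),cv2.MORPH_OPEN,np.ones((3,3)))>0
q=P[m];print('lid',m.sum(),q.mean(0),cv2.minAreaRect(q[:,:2].astype(np.float32)))
```

```text
top 423 [ 0.5581 -0.1238  0.1545] ((0.5588551759719849, -0.12414613366127014), (0.03595379367470741, 0.09079375118017197), 69.01074981689453)
side 240 [ 0.5563 -0.1187  0.1542] ((0.5571901798248291, -0.11923335492610931), (0.037276774644851685, 0.09017562866210938), 68.39102935791016)
lid 4621 [0.64816242 0.11275105 0.17072468] ((0.650104284286499, 0.11222527921199799), (0.2035701870918274, 0.19002413749694824), 68.83123779296875)
```

Paddle at (0.557, -0.122, 0.154) and bin yaw at about 69°; both views agree, the sizes match, and lid centre to paddle is 253 mm against about 251 mm expected. I'm moving above the paddle with the fingers shut, jaw axis along bin y.

Request:
apply_moves(steps=[{"travel": [3,3,0.3],"rotation": [0,0,4],"grip": 0},{"travel": [6,6,0.6],"rotation": [0,0,8],"grip": 0},{"travel": [9,9,1],"rotation": [0,0,12],"grip": 0},{"travel": [12,12,1],"rotation": [0,0,16],"grip": 0},{"travel": [15,15,1],"rotation": [0,0,20],"grip": 0},{"travel": [18,18,1],"rotation": [0,0,24],"grip": 0},{"travel": [21,21,1],"rotation": [0,0,28],"grip": 0},{"travel": [24,24,1],"rotation": [0,0,32],"grip": 0},{"travel": [27,26.5,1],"rotation": [0,0,36],"grip": 0},{"travel": [30,29,1],"rotation": [0,0,40],"grip": 0},{"travel": [33,32,1],"rotation": [0,0,44],"grip": 0},{"travel": [36,35,1],"rotation": [0,0,48],"grip": 0}])

```text
time: 1.1
tcp_pos: [0.4972, -0.1823, 0.2405]
ee_rot: [-90.1, 0.0, -117.3]
wrist_force: [1.2, -1.4, 0.4]
width: 0.0
```

Request:
apply_moves(steps=[{"travel": [2,2,0],"rotation": [0,0,3],"grip": 0},{"travel": [4,4,-1],"rotation": [0,0,6],"grip": 0},{"travel": [6,5.9,-3],"rotation": [0,0,6],"grip": 0},{"travel": [6,5.9,-5],"rotation": [0,0,6],"grip": 0},{"travel": [6,5.9,-6.5],"rotation": [0,0,6],"grip": 0},{"travel": [6,5.9,-6.5],"rotation": [0,0,6],"grip": 0}])

```text
time: 1.6
tcp_pos: [0.556, -0.1221, 0.172]
ee_rot: [-90.4, 0.0, -111.2]
wrist_force: [0.2, 0.2, -0.6]
width: 0.0001
```

Run:
```python
from h import *
p,d=snap('side','side1.png')
p,d=snap('top','top1.png')
s=arm.read_state();print(s['tcp_pos'],s['wrist_force'],s['ee_rot'])
```

```text
[ 0.55698303 -0.12321132  0.17539745] [0.50604526 0.29969586 1.33079026] [-9.01569978e+01  7.40569737e-03 -1.11257209e+02]
```

View pics/side1.png

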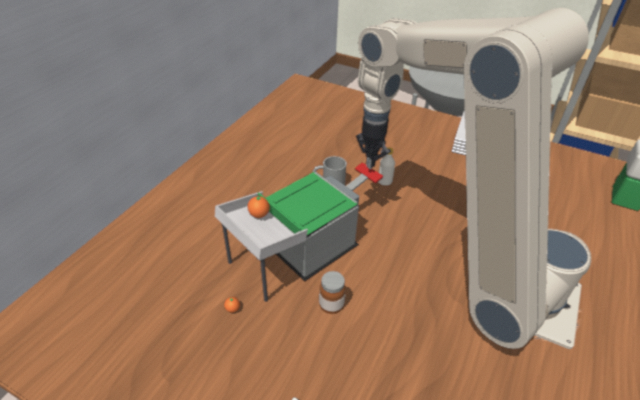

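View pics/top1.png

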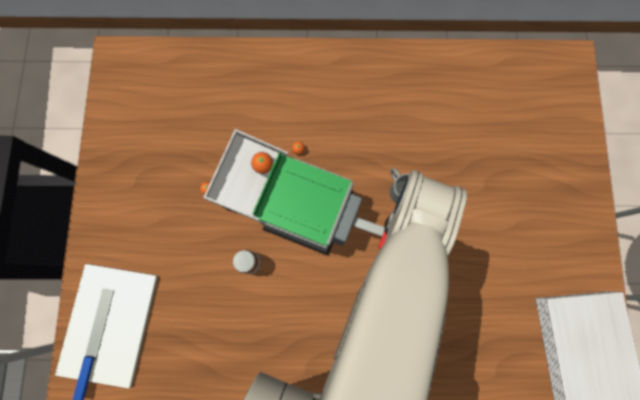

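The side view shows the fingertips centred just above the red paddle (~(372,165)), clear of the mug and bottle. Pressing down now.

Request:
apply_moves(steps=[{"travel": [0,0,-1],"grip": 0},{"travel": [0,0,-1.8],"grip": 0},{"travel": [0,0,-2.3],"grip": 0},{"travel": [0,0,-2.8],"grip": 0},{"travel": [0,0,-3.3],"grip": 0},{"travel": [0,0,-3.8],"grip": 0},{"travel": [0,0,-4.3],"grip": 0},{"travel": [0,0,-4.8],"grip": 0},{"travel": [0,0,-5.3],"grip": 0},{"travel": [0,0,-5.8],"grip": 0},{"travel": [0,0,-6.3],"grip": 0},{"travel": [0,0,-6.8],"grip": 0}])

```text
schema error: expected keys travel, rotation, grip
```

Run:
```python
from h import *
p,d=snap('side','side2.png')
s=arm.read_state();print(s['tcp_pos'],s['wrist_force'],s['ee_rot'])
```

```text
[ 0.55731203 -0.12353432  0.17624628] [-0.93810661  0.11150719  0.44626991] [-9.00624453e+01  7.96242828e-03 -1.11273342e+02]
```

View pics/side2.png

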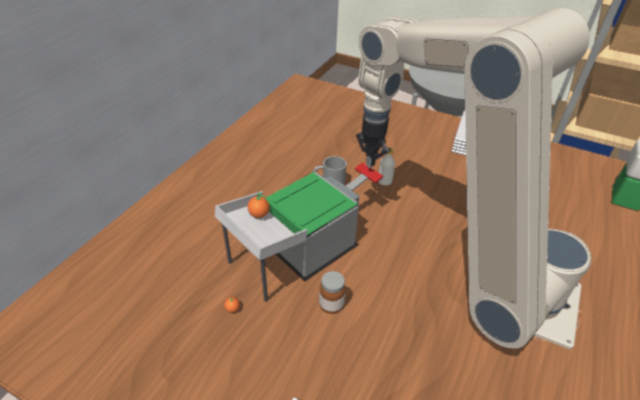

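The call was refused because it needs the rotation key; nothing moved and the picture is unchanged. Repeating it with the key added.

Request:
apply_moves(steps=[{"travel": [0,0,-1],"rotation": [0,0,0],"grip": 0},{"travel": [0,0,-1.8],"rotation": [0,0,0],"grip": 0},{"travel": [0,0,-2.3],"rotation": [0,0,0],"grip": 0},{"travel": [0,0,-2.8],"rotation": [0,0,0],"grip": 0},{"travel": [0,0,-3.3],"rotation": [0,0,0],"grip": 0},{"travel": [0,0,-3.8],"rotation": [0,0,0],"grip": 0},{"travel": [0,0,-4.3],"rotation": [0,0,0],"grip": 0},{"travel": [0,0,-4.8],"rotation": [0,0,0],"grip": 0},{"travel": [0,0,-5.3],"rotation": [0,0,0],"grip": 0},{"travel": [0,0,-5.8],"rotation": [0,0,0],"grip": 0},{"travel": [0,0,-6.3],"rotation": [0,0,0],"grip": 0},{"travel": [0,0,-6.8],"rotation": [0,0,0],"grip": 0}])

```text
time: 2.75
tcp_pos: [0.5575, -0.1245, 0.1086]
ee_rot: [-90.0, -0.1, -111.3]
wrist_force: [-0.6, -2.2, 5.0]
width: -0.0001
```

Run:
```python
from h import *
p,d=snap('side','side3.png')
s=arm.read_state();print(s['tcp_pos'],s['wrist_force'],s['ee_rot'])
```

```text
[ 0.55713762 -0.12406761  0.10746651] [-0.45918655  0.09964225 -0.50541278] [-9.00510833e+01 -1.91723829e-02 -1.11316461e+02]
```

View pics/side3.png

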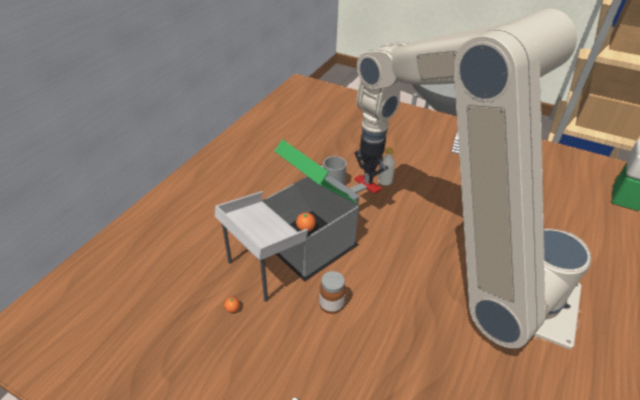

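The lid is well up and the clementine is already in the bin at (306,222). I'll press the last few millimetres to the stop.

Request:
apply_moves(steps=[{"travel": [0,0,-0.3],"rotation": [0,0,0],"grip": 0},{"travel": [0,0,-0.5],"rotation": [0,0,0],"grip": 0},{"travel": [0,0,-0.7],"rotation": [0,0,0],"grip": 0},{"travel": [0,0,-0.9],"rotation": [0,0,0],"grip": 0},{"travel": [0,0,-0.9],"rotation": [0,0,0],"grip": 0},{"travel": [0,0,-0.9],"rotation": [0,0,0],"grip": 0},{"travel": [0,0,-0.9],"rotation": [0,0,0],"grip": 0},{"travel": [0,0,-0.9],"rotation": [0,0,0],"grip": 0}])

```text
time: 3.47
tcp_pos: [0.5571, -0.1241, 0.0985]
ee_rot: [-90.1, -0.0, -111.3]
wrist_force: [0.3, -0.0, 3.7]
width: -0.0002
```

Run:
```python
from h import *
p,d=snap('side','side4.png')
s=arm.read_state();print(s['tcp_pos'],s['wrist_force'],s['ee_rot'])
P=pts('side',d);q=p.astype(int)
m=(q[...,1]>1.4*q[...,0])&(q[...,1]>1.4*q[...,2])&(P[...,0]>.4)&(P[...,1]<.4)&(P[...,2]>.1)
m=cv2.erode(m.astype(np.uint8),np.ones((3,3)))>0
w=P[m]-[.647,.108,0]
a=np.radians(69);bx=w[:,0]*np.cos(a)+w[:,1]*np.sin(a)
print(m.sum(),bx.min(),bx.max(),w[:,2].min(),w[:,2].max())
r=np.percentile(np.hypot(bx+.1,w[:,2]-.165),[5,50,95]);print(r)
print('ang pct',np.percentile(np.arctan2(w[:,2]-.17,bx+.1),[10,30,50,70,90]))
print('slope',cv2.fitLine(np.c_[bx,w[:,2]].astype(np.float32),cv2.DIST_HUBER,0,.01,.01).ravel())
t,_=snap('top','top4.png')
```

```text
[ 0.55711682 -0.12408744  0.09853219] [0.11509422 1.29923765 3.2102342 ] [-9.00503812e+01 -2.30372291e-02 -1.11315724e+02]
917 -0.057421852725759066 0.019970169549112106 0.22893703499092133 0.3641283370678209
[0.10895558 0.2130535  0.2172736 ]
ang pct [0.96100553 0.98116446 1.02846828 1.07097224 1.11529133]
slope [ 0.37650684  0.92641383 -0.00199746  0.33619526]
```

View pics/side4.png

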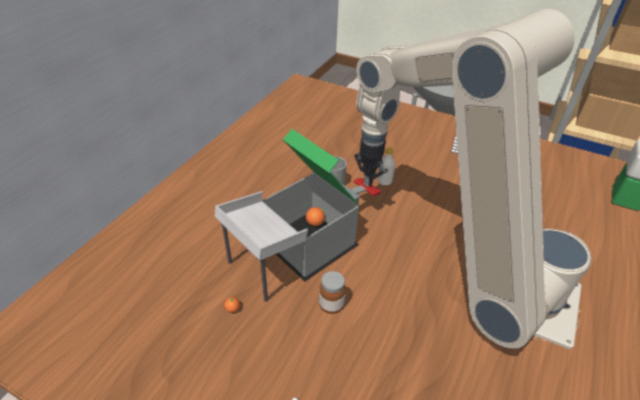

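View pics/top4.png

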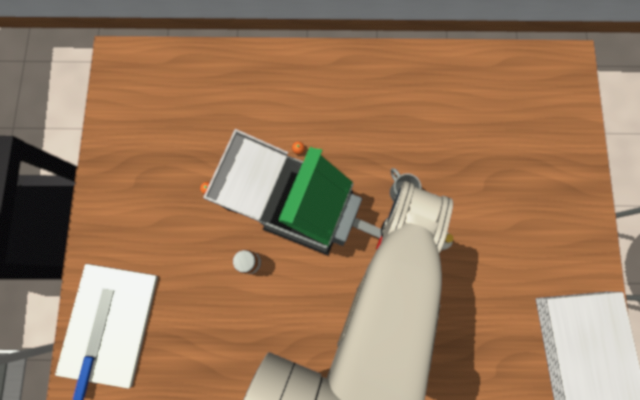

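The lid is near 0.95–1.0 rad and the ball is in the bin at (315,216). I'll go a little farther to feel the stop for certain.

Request:
apply_moves(steps=[{"travel": [0,0,-0.1],"rotation": [0,0,0],"grip": 0},{"travel": [0,0,-0.2],"rotation": [0,0,0],"grip": 0},{"travel": [0,0,-0.25],"rotation": [0,0,0],"grip": 0},{"travel": [0,0,-0.25],"rotation": [0,0,0],"grip": 0},{"travel": [0,0,-0.25],"rotation": [0,0,0],"grip": 0}])

```text
time: 3.98
tcp_pos: [0.5573, -0.1241, 0.0971]
ee_rot: [-90.0, -0.0, -111.3]
wrist_force: [-2.9, 1.5, 12.7]
width: 0.0
```

Run:
```python
from h import *
p,d=snap('side','side5.png')
s=arm.read_state();print(s['tcp_pos'],s['wrist_force'])
P=pts('side',d);q=p.astype(int)
m=(q[...,1]>1.4*q[...,0])&(q[...,1]>1.4*q[...,2])&(P[...,0]>.4)&(P[...,1]<.4)&(P[...,2]>.1)
m=cv2.erode(m.astype(np.uint8),np.ones((3,3)))>0
w=P[m]-[.647,.108,0]
a=np.radians(69);bx=w[:,0]*np.cos(a)+w[:,1]*np.sin(a);by=-w[:,0]*np.sin(a)+w[:,1]*np.cos(a)
print(m.sum(),w[:,2].max(), bx[w[:,2]>.34].mean())
o=(q[...,0]>150)&(q[...,0]>2*q[...,1])&(q[...,2]<90)&(P[...,2]<.12)
o[:190]=0;o[240:]=0;o[:,:290]=0;o[:,345:]=0
w=np.median(P[o],0)-[.647,.108,0];print('ball surf bin',o.sum(),w[0]*np.cos(a)+w[1]*np.sin(a),-w[0]*np.sin(a)+w[1]*np.cos(a),w[2])
```

```text
[ 0.55731516 -0.12408691  0.09707351] [-1.95591994  2.06762372 12.82374043]
1012 0.36706839569241634 -0.0004025829392032036
ball surf bin 0 nan nan nan
  return _methods._mean(a, axis=axis, dtype=dtype,
  ret = um.true_divide(
```

On the stop: the force rose to 13 N with the position short of its target. I'll check the ball before closing.

Run:
```python
from h import *
p,d=snap('side','side6.png')
P=pts('side',d);H,S,V=cv2.split(cv2.cvtColor(p,cv2.COLOR_RGB2HSV))
o=((H<12)&(S>170)&(V>130)); o[:185]=0;o[250:]=0;o[:,:280]=0;o[:,350:]=0
a=np.radians(69);w=np.median(P[o],0)-[.647,.108,0];v,u=np.nonzero(o);print(o.sum(),u.mean(),v.mean(),w[0]*np.cos(a)+w[1]*np.sin(a),-w[0]*np.sin(a)+w[1]*np.cos(a),w[2])
```

```text
199 314.70854271356785 216.40201005025125 -0.053795272216796086 -0.030715220293944856 0.05154891979694054
```

View pics/side6.png

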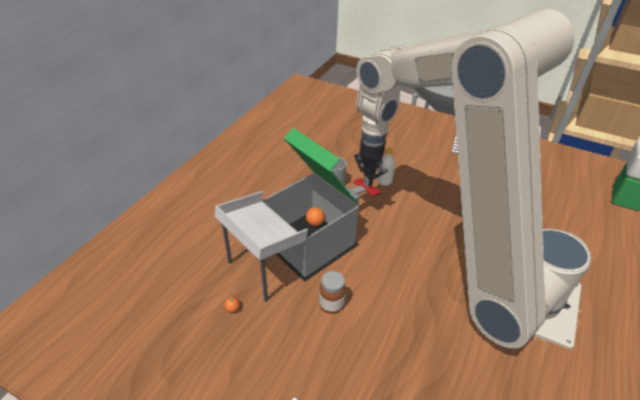

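The ball's surface is at z 0.05 inside the walls, so its centre is near 35 mm. Now I'll ease the lever up at 2 mm per row, which closes the lid at about 0.4 rad/s.

Request:
apply_moves(steps=[{"travel": [0,0,0.1],"rotation": [0,0,0],"grip": 0},{"travel": [0,0,0.3],"rotation": [0,0,0],"grip": 0},{"travel": [0,0,0.5],"rotation": [0,0,0],"grip": 0},{"travel": [0,0,0.7],"rotation": [0,0,0],"grip": 0},{"travel": [0,0,0.9],"rotation": [0,0,0],"grip": 0},{"travel": [0,0,1.1],"rotation": [0,0,0],"grip": 0},{"travel": [0,0,1.3],"rotation": [0,0,0],"grip": 0},{"travel": [0,0,1.5],"rotation": [0,0,0],"grip": 0},{"travel": [0,0,1.7],"rotation": [0,0,0],"grip": 0},{"travel": [0,0,1.9],"rotation": [0,0,0],"grip": 0},{"travel": [0,0,2.1],"rotation": [0,0,0],"grip": 0},{"travel": [0,0,2.3],"rotation": [0,0,0],"grip": 0}])

```text
time: 5.08
tcp_pos: [0.5574, -0.1242, 0.1204]
ee_rot: [-90.0, -0.0, -111.3]
wrist_force: [-1.6, -3.8, 4.4]
width: -0.0002
```

Request:
apply_moves(steps=[{"travel": [0,0,0.2],"rotation": [0,0,0],"grip": 0},{"travel": [0,0,0.4],"rotation": [0,0,0],"grip": 0},{"travel": [0,0,0.6],"rotation": [0,0,0],"grip": 0},{"travel": [0,0,0.8],"rotation": [0,0,0],"grip": 0},{"travel": [0,0,1.0],"rotation": [0,0,0],"grip": 0},{"travel": [0,0,1.2],"rotation": [0,0,0],"grip": 0},{"travel": [0,0,1.4],"rotation": [0,0,0],"grip": 0},{"travel": [0,0,1.6],"rotation": [0,0,0],"grip": 0}])

```text
time: 5.75
tcp_pos: [0.5576, -0.1235, 0.1366]
ee_rot: [-90.0, 0.1, -111.3]
wrist_force: [1.8, 3.3, 4.3]
width: -0.0002
```

Request:
apply_moves(steps=[{"travel": [0,0,0.15],"rotation": [0,0,0],"grip": 0},{"travel": [0,0,0.3],"rotation": [0,0,0],"grip": 0},{"travel": [0,0,0.45],"rotation": [0,0,0],"grip": 0},{"travel": [0,0,0.6],"rotation": [0,0,0],"grip": 0},{"travel": [0,0,0.75],"rotation": [0,0,0],"grip": 0},{"travel": [0,0,0.9],"rotation": [0,0,0],"grip": 0},{"travel": [0,0,1.05],"rotation": [0,0,0],"grip": 0},{"travel": [0,0,1.2],"rotation": [0,0,0],"grip": 0},{"travel": [0,0,1.35],"rotation": [0,0,0],"grip": 0}])

```text
time: 6.5
tcp_pos: [0.5577, -0.1235, 0.1502]
ee_rot: [-90.0, 0.1, -111.3]
wrist_force: [1.4, 3.8, 4.0]
width: -0.0
```

Request:
apply_moves(steps=[{"travel": [0,0,0.15],"rotation": [0,0,0],"grip": 0},{"travel": [0,0,0.3],"rotation": [0,0,0],"grip": 0},{"travel": [0,0,0.45],"rotation": [0,0,0],"grip": 0},{"travel": [0,0,0.6],"rotation": [0,0,0],"grip": 0},{"travel": [0,0,0.75],"rotation": [0,0,0],"grip": 0},{"travel": [0,0,0.9],"rotation": [0,0,0],"grip": 0},{"travel": [0,0,1.05],"rotation": [0,0,0],"grip": 0},{"travel": [0,0,1.2],"rotation": [0,0,0],"grip": 0}])

```text
time: 7.17
tcp_pos: [0.5574, -0.1237, 0.1621]
ee_rot: [-90.0, 0.0, -111.3]
wrist_force: [0.8, -0.2, -0.2]
width: -0.0001
```

Run:
```python
from h import *
p,d=snap('side','side7.png')
s=arm.read_state();print(s['tcp_pos'],s['wrist_force'])
p,d=snap('top','top7.png');P=pts('top',d);p=p.astype(int)
m=(p[...,1]>1.5*p[...,0])&(p[...,1]>1.5*p[...,2])&(abs(P[...,2]-.19)<.06)&(P[...,0]>.4)
m=cv2.morphologyEx(m.astype(np.uint8),cv2.MORPH_OPEN,np.ones((3,3)))>0
print(np.percentile(P[m][:,2],[2,50,98]))
```

```text
[ 0.55760695 -0.12370349  0.1624533 ] [0.34735357 0.05691083 0.03865733]
[0.166426   0.17094159 0.18305364]
```

View pics/side7.png

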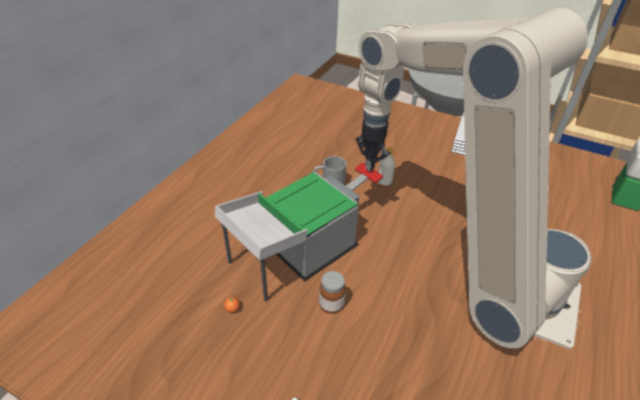

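The lid lies flat (median z 0.171, as at the start), the chute is empty and the finger is free. Taking the hand away.

Request:
apply_moves(steps=[{"travel": [0,0,1.5],"rotation": [0,0,0],"grip": 0},{"travel": [0,0,4],"rotation": [0,0,0],"grip": 0},{"travel": [0,0,7],"rotation": [0,0,0],"grip": 0},{"travel": [-2.5,-2.5,9],"rotation": [0,0,0],"grip": 0},{"travel": [-5,-5,9],"rotation": [0,0,0],"grip": 0},{"travel": [-7.5,-7.5,9],"rotation": [0,0,0],"grip": 0},{"travel": [-10,-10,9],"rotation": [0,0,0],"grip": 0},{"travel": [-12.5,-12.5,9],"rotation": [0,0,0],"grip": 0},{"travel": [-15,-15,9],"rotation": [0,0,0],"grip": 0},{"travel": [-16,-16,9],"rotation": [0,0,0],"grip": 0},{"travel": [-16,-16,9],"rotation": [0,0,0],"grip": 0},{"travel": [-16,-16,9],"rotation": [0,0,0],"grip": 0}])

```text
time: 8.27
tcp_pos: [0.3972, -0.2841, 0.2524]
ee_rot: [-89.9, 0.1, -111.4]
wrist_force: [0.1, 1.1, -1.1]
width: -0.0001
```

Run:
```python
from h import *
p,d=snap('top','top8.png');P=pts('top',d);p=p.astype(int)
m=(p[...,1]>1.5*p[...,0])&(p[...,1]>1.5*p[...,2])&(abs(P[...,2]-.19)<.06)&(P[...,0]>.4)
m=cv2.morphologyEx(m.astype(np.uint8),cv2.MORPH_OPEN,np.ones((3,3)))>0
q=P[m];A=np.c_[q[:,:2],np.ones(len(q))];print(np.percentile(q[:,2],[2,50,98]))
P0=pts('top',np.load('top0.npz')['d'])
for nm,(u,v) in dict(mug=(406,188),bottle=(442,241),jar=(246,262)).items():
  for X in(P0,P):
    w=X[v-30:v+30,u-30:u+30].reshape(-1,3);w=w[(w[:,2]>.05)&(w[:,2]<.15)]
    print(nm,len(w),np.median(w,0).round(3))
snap('side','side8.png');print(arm.read_state()['wrist_force'])
```

```text
[0.16655532 0.17096008 0.18261381]
mug 342 [ 0.712 -0.181  0.079]
mug 342 [ 0.712 -0.182  0.079]
bottle 316 [ 0.546 -0.277  0.098]
bottle 316 [ 0.546 -0.277  0.098]
jar 483 [0.481 0.273 0.104]
jar 484 [0.481 0.273 0.104]
[ 0.58040818 -0.2817348   0.09167128]
```

View pics/top8.png

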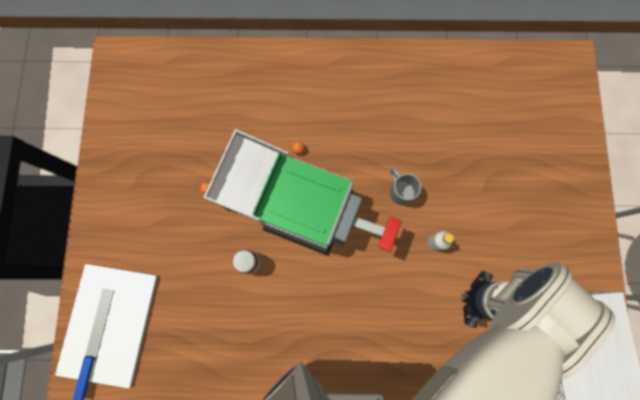

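The lid at (301,199) is closed, the chute is empty, the paddle at (390,234) is back up, the bystanders haven't moved and the arm is clear. Handing in.

```bash
python3 -c "
from bench import arm
print(arm.finish_job())"
```

```text
the job is handed in; nothing more can be done
None
```

I pressed the red lever down to its stop and the clementine rolled into the bin. I then let the lever up at about 18–24 mm/s, which closes the lid at roughly 0.3–0.4 rad/s, and took the hand away. I handed the job in at about 8.4 s; no verdict is reported.

- **Lid open:** The wrist force rose to about 13 N at the stop. From the pictures the lid stood at roughly 0.95–1.0 rad, and it was held there for more than 0.5 s.
- **Clementine:** Before closing, the camera put it inside the bin walls with its visible surface at about 50 mm height, which fits a centre near 35 mm. It can't be seen under the closed lid, but the chute is empty.
- **Lid closed:** The lid height is 171 mm, the same as at the start.
- **Bystanders:** The jar, mug and bottle read within 1 mm of where they started.
- **Contact at the end:** The wrist force was near zero, with the arm clear of everything.

One move call was refused because a key was missing; nothing moved. One ball measurement came back empty because of a bad colour mask, and I repeated it successfully. No checks disagreed.

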